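Set the spring trap by the kitchen wall

TASK

Set the mousetrap on the worktop: draw its sprung arm (it has a round hand grip at each side) over to the back and ease it slowly down past the hook of the weighted catch until the hook drops over the cross bar, then let the arm rise gently against the hook and let go, so that the trap stays set. It must never snap shut, and pressing the arm down well past the hook tips the catch out of the way, so feel for the place. Leave the mug, the glass and the salt shaker where they stand.

Things in the scene. Friction and masses are not known exactly. Their poses are not given: they have to be found in the camera images.
- trap: Mousetrap: grey plastic board 235 x 80 mm, held fast on suction feet. Origin on the worktop under the hinge; z up, x from the bait box (black, 76 mm high, the arm rests on it) to the catch, y along the axle. Catch: steel hook 22 mm wide on the middle line, tips about a pin along y, held forward by a dark round weight; its lip faces the axle, with a 45 degree ramp on top.
- hinge (a point): Mid-point of the trap's hinge axle, 55 mm above the worktop; axes as the trap's. As the arm's bar comes slowly down (best under 50 mm/s; much faster throws the catch over) it pushes the hook back by the ramp; once the bar is 1 mm below its hooked place the hook falls forward over it. Let rise, the bar then stops against the lip and stays by itself.
- catch_mean (a point): 100 mm in the trap's +x from the hinge and level with it: where the hooked bar's centre lies on average. The true place is anywhere up to 10 mm above or below: the catch's height differs and is not given. A bar pressed more than about 8 mm below its hooked place tips the catch right back by its foot; it stays so, leaning away 45 degrees, and cannot hold until its top is pushed forward again.
- trap_arm (a joint): Angle of the sprung arm about the hinge, rad; axle to cross bar 100 mm, bar 8 mm thick. 0: at rest, pointing to -x, 15 degrees above level. Grows as the arm is drawn up and over to +x: 1.31 upright, 2.88 level at the catch, hooked 2.78 to 2.98. The spring pulls it to 0 with 0.25 N m at rest, 0.60 N m hooked (2.5 and 6 N at the bar); let go unhooked, it snaps shut.
- grip_left (a point): Centre of the round rubber hand grip on the +y end of the cross bar, 84 mm from the trap's middle line: 16 mm thick, 52 mm long along the bar, beside the board and free all round. Can be pinched from above, one finger before and one behind it, and turns (and may slip a few mm) between them. Moves with the arm.
- grip_right (a point): The same grip on the -y end of the cross bar.
- mug_6: Cream mug standing upside down on its rim, 71 mm wide, 85 mm high; origin at the centre of its underside. Bystander.
- tumbler_3: Pale green glass tumbler, 69 mm wide, 104 mm high, upside down; origin at the centre of its underside. Bystander.
- salt_shaker: Round salt shaker, 44 mm wide, 90 mm high; origin at the centre of its underside. Bystander.

How it is judged (in metres and radians):
On the way:
1. the arm has been drawn back past upright (value of joint trap_arm above 1.6 rad), for 0.1 s.
At the end, for the whole second after the job is handed in: The sprung arm is drawn back and held by the catch alone, at rest (trap_arm between 2.72 and 3.04 rad, slower than 0.2 rad/s); mug, glass and salt shaker within 30 mm of where they stood (value of joint trap_arm between 2.72 and 3.04 rad and velocity of joint trap_arm between -0.2 and 0.2 rad/s and distance of each of mug_6, tumbler_3, salt_shaker from where it was at the start of the episode below 0.03 m); the robot touches nothing.
It fails at once if the trap snaps shut (the arm flies back faster than 10 rad/s) (velocity of joint trap_arm below -10 rad/s).
It fails at once if the mug, the glass or the salt shaker is knocked over or pushed by more than 40 mm (distance of any of mug_6, tumbler_3, salt_shaker from where it was at the start of the episode above 0.04 m or angle between any of mug_6, tumbler_3, salt_shaker's own z axis and vertical above 0.6 rad).
It also fails if it takes over 67 s, if anything falls off the work surface, if the arm or the gripper's body presses on something with over 40 N, if the wrist force passes 120 N, or if a joint passes its speed limit or range.

ROBOT

A 6-joint arm with a two-finger parallel gripper is mounted at the origin on a cart in front of the work surface, level with it; the furniture and walls round the work are solid. World frame = base frame: x ahead of the robot, y to its left, z up, the work surface at z = 0. Lengths are in mm, angles in rad, forces in N, time in s.
With the tool pointing down it reaches from about 300 to 775 mm from the base axis. Payload 14.6 kg.
Tool frame: the origin (TCP) lies midway between the tips of the shut fingers; the grasp point (between the pads) lies 19 mm behind it (pinch_z is the distance from the TCP to the grasp point, in mm); z points along the fingers, y is the direction in which the jaws open and shut (so a half turn about z gives the same grasp; the last joint's range is limited). The gripper opens to 94 mm and grips with 3 to 60 N. Pads are 16 mm wide; open, the fingers measure 119 mm over their backs; the gripper's body (75 mm by 177 mm) begins 78 mm behind the grasp point.
Start: joints at [1.074, 0.3, 1.521, -0, 1.321, -0.067], TCP at [229.175, 499.968, 205.446] pointing down, gripper open.
Joint ranges: [-3.03, 3.03], [-0.79, 2.21], [0.23, 2.52], [-1.04, 4.18], [0, 3.07], [-2.55, 2.55]. Speed limits (rad/s): [2.22, 2.22, 2.57, 3.14, 3.14, 3.14].

INTERFACE

Orientations are given as [roll, pitch, yaw] about the fixed x, y, z axes, in that order (R = Rz(yaw) Ry(pitch) Rx(roll)).
In Python, from cell import read_state, camera, sign_off, pinch_z gives the robot as it stands. The module is installed in compiled form; this text tells all that it offers.
- The arm moves only by the tool servo_tool, never from a script. Its argument "series" is a list of rows, each a list of 6 numbers: the shift along the tool's x, y, z in cm, then the turn, a rotation vector about the tool's x, y, z in rad. In form: [[tx, ty, tz, rx, ry, rz], ...]. A call has exactly 10 rows; each row is the pose to reach, as a shift and turn from the pose commanded when the call began, along the tool's axes at that moment; what a row does not reach only later rows make up. A row lasts 1/12 s, in which the tool goes at most 41.7 mm and 7.16 degrees, less where a joint would pass 70% of its speed; a pose out of reach is approached as far as the arm can. A call with a gripper value outside its range is refused whole. "gripper" is the finger opening in cm, from 0 to 9.4, set as the call begins (left out, the last holds). The fingers move at their own pace and stop on an object; "grip_force" is the grip in N (left out, the last holds). Time passes only in rows, so rows that repeat a pose let the fingers close, or fill a call up. It gives the time, the measured TCP pose, the force and the opening at its end, in the units of the state.
- read_state(): the state, without advancing time (a new reading comes with each control period).
- camera(name): name is "scene" or "side" or "wrist"; returns a dict with "pixels" (400x640x3 uint8, red, green, blue), "fx", "fy", "cx", "cy" (pixels), "pose" (4x4, takes a point from camera to world coordinates); the wrist camera has in their place "mount" (4x4, takes a point from camera to tool coordinates, whose origin is the TCP and whose axes are the flange's). Camera axes: x right, y down, z forward; pixel columns grow to the right and rows downward; lengths in mm; the calibration is good to about 2 mm. A picture is of the moment at which its call begins: read the wrist's pose just before it. There is no depth.
- sign_off(): hands the job in, once; it reports no verdict.
The state is a dict: "clock": time; "joints": joint angles; "qd": joint speeds; "effort": joint torques, N m; "eef_pos": TCP position; "eef_rot": TCP orientation; "wrist_force": force on the tool from outside, world axes, zero at the start; "moment": the same for the moment, N m; "finger_gap": finger opening in mm.
Only numpy, scipy, OpenCV 4.12 (cv2) and the standard library are available. Lean on these libraries where they do the work, as an engineer would, in place of code of your own. Each camera call takes 0.05 s, during which the arm holds its last target.

## Working session

There is one attempt and no reset: what is moved stays moved. The work goes in short steps, Python scripts to look and compute and a tool call to move; the robot and the scene stay as the last step left them, time stands still between calls to the robot, and variables do not carry over. Pictures are saved under pics/ and viewed, and the job is handed in when it is done.

Besides the shell and the picture viewer there is one more tool, called after "Call:" as name(argument=value, ...), one argument or row to a line, values as JSON. servo_tool: Moves the arm, as the interface text tells. Its arguments: {"type":"object","properties":{"series":{"type":"array"},"gripper":{"type":"number"},"grip_force":{"type":"number"}},"required":["series"]}

```bash
mkdir -p pics; ls
python3 - <<'E'
from cell import *
import cv2
s=read_state();print({k:s[k] for k in s})
print(pinch_z)
for n in ("scene","side","wrist"):
    c=camera(n);cv2.imwrite(f"pics/{n}0.png",c["pixels"][:,:,::-1]);print(n,c["fx"],c["cx"],c["cy"],c.get("pose",c.get("mount")))
E
```

```text
pics
{'clock': 0.0, 'joints': array([ 1.07438362e+00,  3.00525146e-01,  1.52159760e+00,  1.20624247e-05,
        1.32075352e+00, -6.66054031e-02]), 'qd': array([-1.18769940e-03, -6.29167082e-04, -1.20526946e-04,  8.37684811e-04,
        1.31391462e-03,  4.49626487e-05]), 'effort': array([-7.22091572e-04, -5.31816244e+01, -3.52737486e+01,  7.07612699e-02,
        2.44102604e-02, -1.26536997e-04]), 'eef_pos': array([229.048932  , 499.72282448, 204.84971751]), 'eef_rot': array([-3.14031266e+00, -9.70898562e-05,  2.71178230e+00]), 'wrist_force': array([-0.82783268,  0.07857511,  0.60301898]), 'moment': array([ 0.03678573,  0.01496132, -0.03625869]), 'finger_gap': 93.82447006184984}
18.8
scene 427.4853690592258 323.36248117975146 194.8233857158865 [[ 6.26257175e-01 -3.97457767e-01  6.70693130e-01 -3.04852897e+02]
 [-7.79585395e-01 -3.26950299e-01  5.34181723e-01 -6.73949417e+02]
 [ 6.96864464e-03 -8.57397706e-01 -5.14607241e-01  7.09156023e+02]
 [ 0.00000000e+00  0.00000000e+00  0.00000000e+00  1.00000000e+00]]
side 380.7843325891177 318.8200044991323 196.55299220336917 [[ 9.76366112e-01 -1.35771780e-01  1.68152431e-01  3.09238586e+02]
 [-2.15969958e-01 -5.83643721e-01  7.82762406e-01 -9.96374838e+02]
 [-8.13593469e-03 -8.00578560e-01 -5.99172576e-01  8.50454247e+02]
 [ 0.00000000e+00  0.00000000e+00  0.00000000e+00  1.00000000e+00]]
wrist 278.2397147690904 316.71177053929466 198.60249211285566 [[-9.10724894e-04 -9.59034934e-01 -2.83286367e-01  8.40828788e+01]
 [ 9.99999035e-01 -5.76280892e-04 -1.26391719e-03  4.72277118e-01]
 [ 1.04888822e-03 -2.83287245e-01  9.59034534e-01 -1.78721631e+02]
 [ 0.00000000e+00  0.00000000e+00  0.00000000e+00  1.00000000e+00]]
```

View pics/scene0.png

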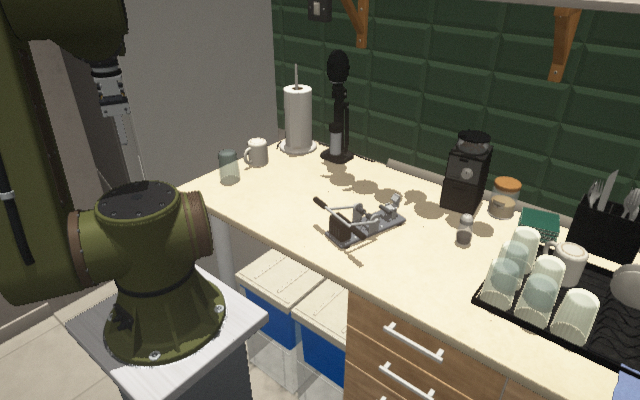

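View pics/side0.png

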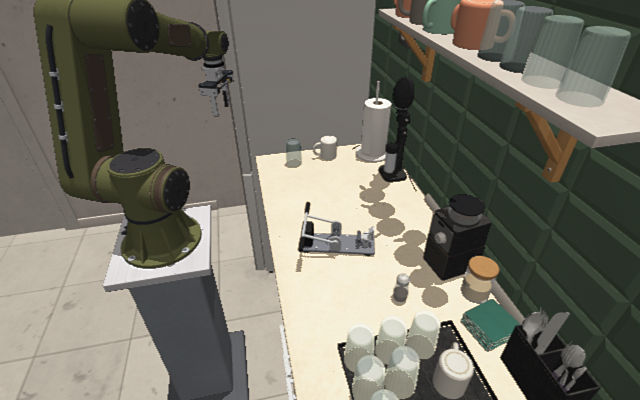

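View pics/wrist0.png

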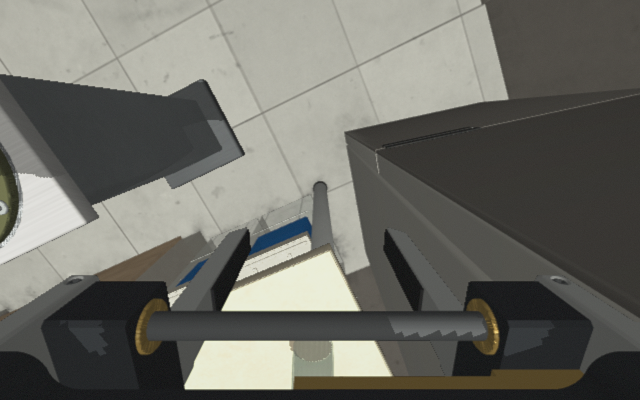

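Run:
```python
import cv2
a=cv2.imread("pics/scene0.png")[180:260,300:420];cv2.imwrite("pics/sc_z.png",cv2.resize(a,None,fx=6,fy=6,interpolation=cv2.INTER_CUBIC))
a=cv2.imread("pics/side0.png")[190:270,285:395];cv2.imwrite("pics/si_z.png",cv2.resize(a,None,fx=7,fy=7,interpolation=cv2.INTER_CUBIC))
```

```text
(no output)
```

View pics/sc_z.png

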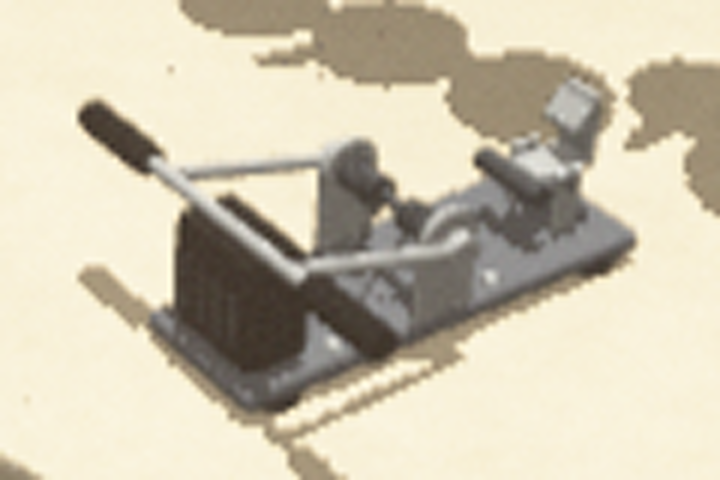

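View pics/si_z.png

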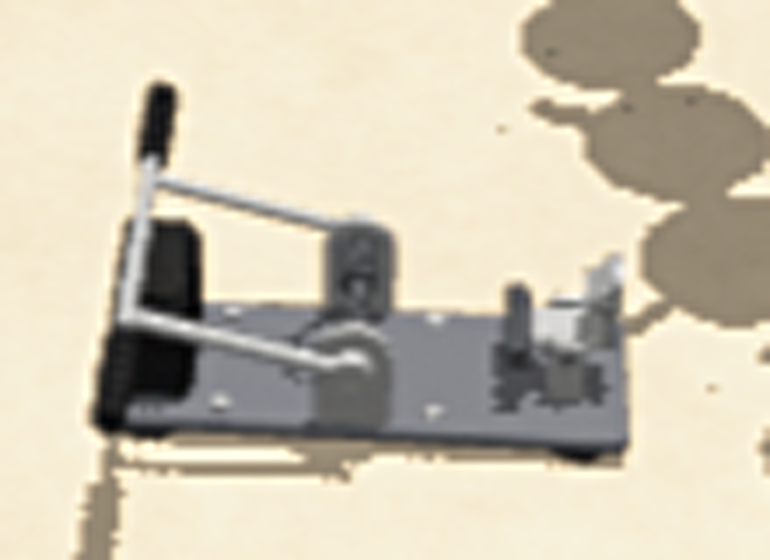

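```bash
cat > h.py <<'E'
import numpy as np, cv2
from cell import *
from scipy.spatial.transform import Rotation as R
def T(s=None):
    s=s or read_state();M=np.eye(4);M[:3,:3]=R.from_euler('xyz',s["eef_rot"]).as_matrix();M[:3,3]=s["eef_pos"];return M
def ray(c,P,uv):
    d=P[:3,:3]@np.array([(uv[0]-c["cx"])/c["fx"],(uv[1]-c["cy"])/c["fy"],1]);return P[:3,3],d/np.linalg.norm(d)
def plane(o,d,z): return o+d*(z-o[2])/d[2]
def tri(rs):
    A=0;b=0
    for o,d in rs:
        M=np.eye(3)-np.outer(d,d);A=A+M;b=b+M@o
    x=np.linalg.solve(A,b);return x,[np.linalg.norm(np.cross(x-o,d)) for o,d in rs]
def proj(c,P,X):
    q=np.linalg.inv(P)@np.append(X,1);return q[0]/q[2]*c["fx"]+c["cx"],q[1]/q[2]*c["fy"]+c["cy"]
E
python3 - <<'E'
from h import *
A=camera("scene");B=camera("side")
def sc(u,v): return ray(A,A["pose"],(300+u/6,180+v/6))
def si(u,v): return ray(B,B["pose"],(285+u/7,190+v/7))
for n,a,b in [("Lend",(88,112),(162,90)),("Rend",(382,345),(108,425)),("Lin",(150,160),(150,163)),("postR",(462,240),(360,360)),("postL",(350,155),(358,228)),("hooktop",(580,95),(610,268))]:
    print(n,tri([sc(*a),si(*b)]))
for n,a in [("c1",(630,245)),("c2",(265,400)),("c3",(155,320))]:print(n,plane(*sc(*a),8))
for n,a in [("c1",(628,445)),("c2",(125,425)),("c4",(625,320))]:print(n,plane(*si(*a),8))
print("shaker",plane(*ray(A,A["pose"],(463,243)),0),plane(*ray(B,B["pose"],(400,302)),0))
E
```

```text
Lend (array([483.77759723, -14.69539315,  79.3536022 ]), [np.float64(0.17861012741794435), np.float64(0.1786101274179561)])
Rend (array([ 419.77776234, -225.20416272,   78.42644981]), [np.float64(1.3146441931391293), np.float64(1.314644193139045)])
Lin (array([468.25121469, -64.95116978,  79.3264768 ]), [np.float64(1.3754880914612126), np.float64(1.3754880914612277)])
postR (array([ 534.87438134, -191.28591635,   56.60785501]), [np.float64(0.21934513800497205), np.float64(0.21934513800490096)])
postL (array([ 553.31128073, -116.32254073,   63.62302734]), [np.float64(1.055435314290784), np.float64(1.0554353142907613)])
hooktop (array([ 648.66804442, -182.81312397,   77.80455444]), [np.float64(1.2411519821936359), np.float64(1.2411519821936812)])
c1 [ 645.12775977 -220.83729071    8.        ]
c2 [ 435.67923952 -156.12946141    8.        ]
c3 [451.63501895 -81.29860347   8.        ]
c1 [ 649.77858091 -220.09945544    8.        ]
c2 [ 436.79483312 -158.53280542    8.        ]
c4 [ 675.01172898 -143.32340488    8.        ]
shaker [ 662.25929917 -391.33324494    0.        ] [ 659.41346338 -401.80757253    0.        ]
```

```bash
cat >> h.py <<'E'
def to(p,yaw=1.276,s=None):
    """shift in cm tool axes and rotvec to world TCP p with tool down at yaw"""
    M=T(s);d=M[:3,:3].T@(np.array(p,float)-M[:3,3])/10
    D=R.from_euler('xyz',[np.pi,0,yaw]).as_matrix()
    return np.round(d,2),np.round(R.from_matrix(M[:3,:3].T@D).as_rotvec(),3)
E
python3 - <<'E'
from h import *
A=camera("scene");B=camera("side")
print(to([476,-40,190]))
for n,uv in [("glass",(229,184)),("mug",(258,166)),("machine",(443,206)),("machR",(465,213))]:print(n,plane(*ray(A,A["pose"],uv),0))
for n,uv in [("glass",(294,166)),("mug",(327,159)),("machine",(428,262)),("machR",(452,277)),("wall",(405,180))]:print(n,plane(*ray(B,B["pose"],uv),0))
E
```

```text
(array([-44.94, -38.79,   1.54]), array([-0.   ,  0.   ,  1.436]))
glass [473.26265098 350.89914568   0.        ]
mug [627.14245991 372.17667004   0.        ]
machine [ 802.56123433 -266.46460023    0.        ]
machR [ 808.19165253 -335.38993626    0.        ]
glass [492.89504678 346.24091763   0.        ]
mug [640.20121502 369.33841822   0.        ]
machine [ 797.9959915  -282.36395681    0.        ]
machR [ 839.65106893 -352.40583345    0.        ]
wall [902.57313439 144.03105461   0.        ]
```

Call:
servo_tool(
  series=[
    [-2.25,-1.94,0,0,0,0.072],
    [-4.5,-3.88,0,0,0,0.144],
    [-6.75,-5.82,0,0,0,0.216],
    [-9,-7.76,0,0,0,0.288],
    [-11.25,-9.7,0,0,0,0.36],
    [-13.5,-11.64,0,0,0,0.432],
    [-16.2,-14,0,0,0,0.504],
    [-19,-16.4,0,0,0,0.576],
    [-22,-19,0,0,0,0.66],
    [-25,-21.6,0,0,0,0.74],
  ],
  gripper=5,
)

```text
clock: 1.18
eef_pos: [366.7, 197.8, 205.6]
eef_rot: [3.141, 0.0, 1.968]
wrist_force: [1.7, -0.9, 0.5]
finger_gap: 49.8
```

Run:
```python
from h import *
s=read_state();print(s["clock"],s["eef_pos"],s["eef_rot"],s["wrist_force"]);print(to([476,-40,190]))
```

```text
1.1833 [366.69001842 197.79105154 205.6339486 ] [3.14108026e+00 1.17814750e-05 1.96821937e+00] [ 1.68287916 -0.93059118  0.45429644]
(array([-26.16,   0.87,   1.56]), array([ 0.   , -0.   ,  0.692]))
```

Call:
servo_tool(
  series=[
    [-3,0.1,0.2,0,0,0.08],
    [-6,0.2,0.4,0,0,0.16],
    [-9,0.3,0.6,0,0,0.24],
    [-12,0.4,0.8,0,0,0.32],
    [-15,0.5,1.0,0,0,0.4],
    [-18,0.6,1.1,0,0,0.48],
    [-21,0.7,1.2,0,0,0.56],
    [-23.5,0.8,1.3,0,0,0.63],
    [-25.5,0.9,1.4,0,0,0.692],
    [-26.2,0.9,1.5,0,0,0.692],
  ],
)

```text
clock: 2.02
eef_pos: [477.7, -40.3, 190.3]
eef_rot: [3.142, 0.0, 1.275]
wrist_force: [0.2, 0.3, 0.1]
finger_gap: 50.4
```

Run:
```python
from h import *
s=read_state();print(s["eef_pos"],s["eef_rot"],s["wrist_force"])
W=camera("wrist");cv2.imwrite("pics/w1.png",W["pixels"][:,:,::-1])
import pickle;pickle.dump((s,W),open("w1.pkl","wb"))
P=T(s)@W["mount"]
x=np.array([.957,-.291,0]);y=np.array([.291,.957,0]);h=np.array([544.2,-148.1,55])
for n,X in [("gripL",h-96.6*x+84*y+[0,0,25.9]),("gripR",h-96.6*x-84*y+[0,0,25.9]),("catch",h+100*x),("hinge",h)]:print(n,proj(W,P,X))
```

```text
[477.6674322  -40.31146524 190.26296422] [3.14153869e+00 2.16474847e-04 1.27471731e+00] [0.20165689 0.3400417  0.12352122]
gripL (np.float64(316.37957720278007), np.float64(196.61388066688951))
gripR (np.float64(316.6674771716172), np.float64(325.6371469323736))
catch (np.float64(473.6392014061985), np.float64(255.08781561548284))
hinge (np.float64(393.7048737228344), np.float64(255.15154110513387))
```

View pics/w1.png

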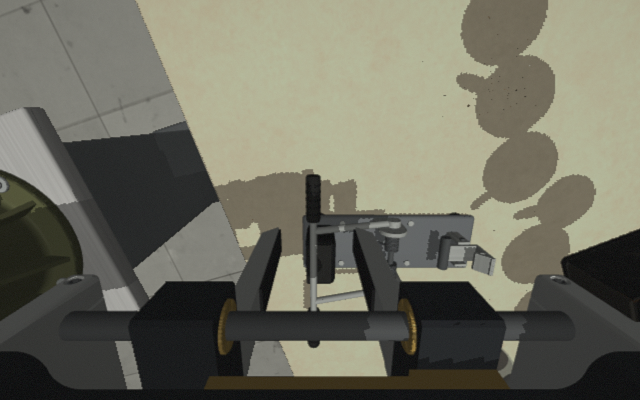

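Run:
```python
import cv2
a=cv2.imread("pics/w1.png")[165:355,295:505];cv2.imwrite("pics/w1z.png",cv2.resize(a,None,fx=3.5,fy=3.15,interpolation=cv2.INTER_CUBIC))
g=cv2.cvtColor(cv2.imread("pics/w1.png"),cv2.COLOR_BGR2GRAY)
for r in (180,190,200,210,218):
    row=g[r,300:330]; print(r,[i+300 for i in range(30) if row[i]<60])
```

```text
180 [306, 307, 308, 309, 310, 311, 312, 313, 314, 315, 316, 317, 318, 319]
190 [306, 307, 308, 309, 310, 311, 312, 313, 314, 315, 316, 317, 318, 319, 320]
200 [306, 307, 308, 309, 310, 311, 312, 313, 314, 315, 316, 317, 318, 319, 320]
210 [306, 307, 308, 309, 310, 311, 312, 313, 314, 315, 316, 317, 318, 319]
218 [303, 306, 307, 308, 309, 310, 311, 312, 313, 314, 315, 316, 317, 318, 319, 320, 321]
```

View pics/w1z.png

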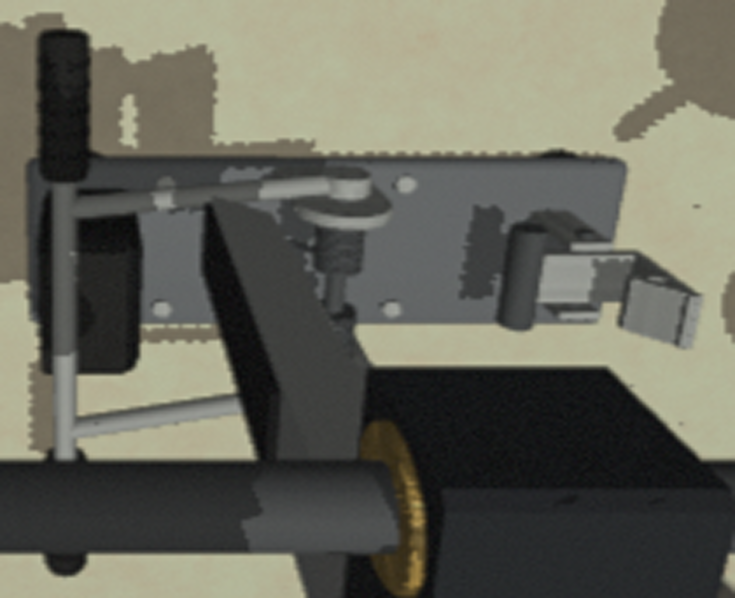

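Run:
```python
from h import *
import pickle
A=camera("scene");B=camera("side")
s,W=pickle.load(open("w1.pkl","rb"));P=T(s)@W["mount"]
w=lambda u,v: ray(W,P,(295+u/3.5,165+v/3.15))
def sc(u,v): return ray(A,A["pose"],(300+u/6,180+v/6))
def si(u,v): return ray(B,B["pose"],(285+u/7,190+v/7))
x=np.array([.957,-.291,0]);y=np.array([.291,.957,0]);h=np.array([544.2,-148.1,0])
def loc(p): p=p-h;return np.round([p@x,p@y,p[2]],1)
for n,a,b in [("low mid",(626,295),(566,120)),("top mid",(692,318),(587,88)),("Lend",(63,32),(88,112)),("weight mid",(520,275),(515,178))]:
    X,e=tri([w(*a),sc(*b)]);print(n,loc(X),np.round(e,1))
for n,a,z in [("b1",(30,158),12),("b2",(627,160),12),("gripctr",((313-295)*3.5,(197.5-165)*3.15),81),("Rend",(66,575),81)]:
    print(n,loc(plane(*w(*a),z)))
a=A["pixels"][185:230,360:410][:,:,::-1];cv2.imwrite("pics/c1.png",cv2.resize(a,None,fx=12,fy=12,interpolation=cv2.INTER_NEAREST))
a=B["pixels"][215:255,345:385][:,:,::-1];cv2.imwrite("pics/c2.png",cv2.resize(a,None,fx=14,fy=14,interpolation=cv2.INTER_NEAREST))
```

```text
low mid [100.1  -2.6  63.1] [3.5 3.5]
top mid [112.8  -3.1  78. ] [2.1 2.1]
Lend [-99.5 107.4  81.8] [0.8 0.8]
weight mid [70.3 -3.7 42.6] [2. 2.]
b1 [-114.4   37.7   12. ]
b2 [118.1  36.5  12. ]
gripctr [-100.3   83.1   81. ]
Rend [-100.3 -118.    81. ]
```

View pics/c1.png

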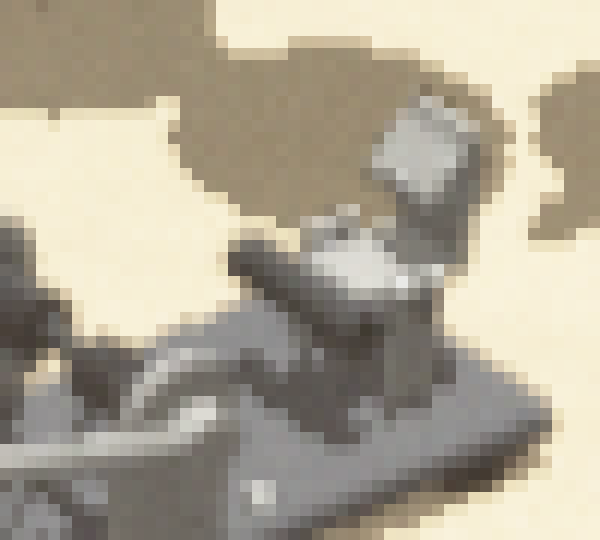

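View pics/c2.png

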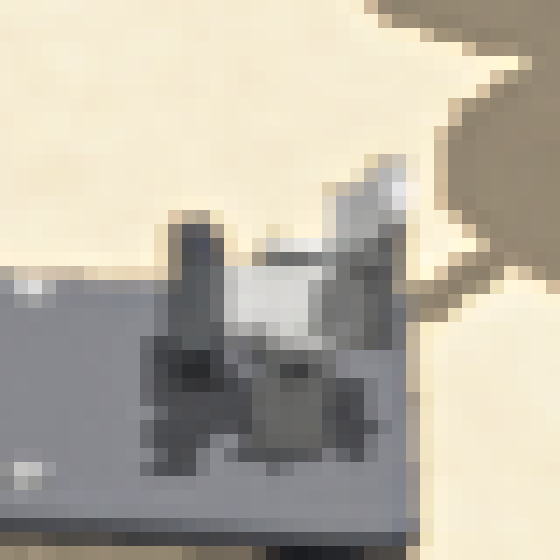

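Run:
```python
from h import *
print(to([473.5,-40,62],1.276))
```

```text
(array([-0.28, -0.24, 12.82]), array([-0.001, -0.   ,  0.005]))
```

Call:
servo_tool(
  series=[
    [-0.05,-0.05,1.5,0,0,0.005],
    [-0.1,-0.1,3,0,0,0.005],
    [-0.2,-0.2,5,0,0,0.005],
    [-0.28,-0.24,7,0,0,0.005],
    [-0.28,-0.24,9,0,0,0.005],
    [-0.28,-0.24,10.5,0,0,0.005],
    [-0.28,-0.24,11.8,0,0,0.005],
    [-0.28,-0.24,12.5,0,0,0.005],
    [-0.28,-0.24,12.8,0,0,0.005],
    [-0.28,-0.24,12.8,0,0,0.005],
  ],
)

```text
clock: 3.0
eef_pos: [473.7, -39.6, 62.4]
eef_rot: [-3.141, 0.0, 1.276]
wrist_force: [-0.3, -0.9, -0.1]
finger_gap: 50.1
```

Run:
```python
from h import *
s=read_state();print(s["eef_pos"],s["eef_rot"],s["wrist_force"])
W=camera("wrist");cv2.imwrite("pics/w2.png",W["pixels"][:,:,::-1])
```

```text
[473.68634323 -39.63951734  62.43844375] [-3.14120192e+00  3.51037990e-05  1.27620687e+00] [-0.33228865 -0.88340313 -0.13460137]
```

View pics/w2.png

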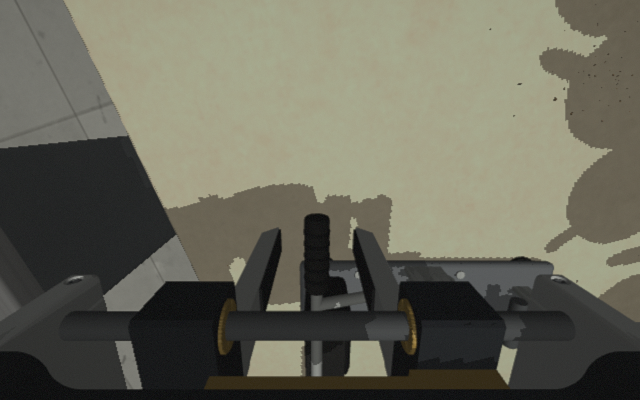

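Call:
servo_tool(
  series=[
    [0,0,0,0,0,0],
    [0,0,0,0,0,0],
    [0,0,0,0,0,0],
    [0,0,0,0,0,0],
    [0,0,0,0,0,0],
    [0,0,0,0,0,0],
    [0,0,0,0,0,0],
    [0,0,0,0,0,0],
    [0,0,0,0,0,0],
    [0,0,0,0,0,0],
  ],
  gripper=0,
  grip_force=40,
)

```text
clock: 3.88
eef_pos: [473.4, -40.1, 62.4]
eef_rot: [-3.14, 0.0, 1.275]
wrist_force: [-5.6, 2.2, 4.2]
finger_gap: 14.8
```

Run:
```python
from h import *
s=read_state();print(s["clock"],s["eef_pos"],s["eef_rot"],s["wrist_force"],s["moment"],s["finger_gap"])
cv2.imwrite("pics/si2.png",camera("side")["pixels"][180:280,265:415,::-1])
```

```text
3.8833 [473.40931964 -40.1197542   62.39245747] [-3.14035253e+00  8.95405113e-05  1.27475285e+00] [-5.59211929  2.1716074   4.15039512] [ 0.23619376  1.11270259 -0.04831548] 14.793738259749402
```

Run:
```python
import numpy as np
a=15
for e in (42,72,102,132,157):
    f=a+(e-a)*np.arange(1,11)/10
    r=np.radians
    print(a,e,[[0,round(10*(np.cos(r(a))-np.cos(r(p))),2),round(-10*(np.sin(r(p))-np.sin(r(a))),2),0,0,0] for p in f]);a=e
```

```text
15 42 [[0, np.float64(0.13), np.float64(-0.45), 0, 0, 0], [0, np.float64(0.29), np.float64(-0.9), 0, 0, 0], [0, np.float64(0.46), np.float64(-1.34), 0, 0, 0], [0, np.float64(0.66), np.float64(-1.76), 0, 0, 0], [0, np.float64(0.87), np.float64(-2.18), 0, 0, 0], [0, np.float64(1.11), np.float64(-2.59), 0, 0, 0], [0, np.float64(1.36), np.float64(-2.99), 0, 0, 0], [0, np.float64(1.63), np.float64(-3.37), 0, 0, 0], [0, np.float64(1.92), np.float64(-3.75), 0, 0, 0], [0, np.float64(2.23), np.float64(-4.1), 0, 0, 0]]
42 72 [[0, np.float64(0.36), np.float64(-0.38), 0, 0, 0], [0, np.float64(0.74), np.float64(-0.74), 0, 0, 0], [0, np.float64(1.14), np.float64(-1.08), 0, 0, 0], [0, np.float64(1.55), np.float64(-1.4), 0, 0, 0], [0, np.float64(1.99), np.float64(-1.7), 0, 0, 0], [0, np.float64(2.43), np.float64(-1.97), 0, 0, 0], [0, np.float64(2.89), np.float64(-2.22), 0, 0, 0], [0, np.float64(3.36), np.float64(-2.44), 0, 0, 0], [0, np.float64(3.85), np.float64(-2.64), 0, 0, 0], [0, np.float64(4.34), np.float64(-2.82), 0, 0, 0]]
72 102 [[0, np.float64(0.5), np.float64(-0.15), 0, 0, 0], [0, np.float
[... 760 characters left out ...]
p.float64(3.37), np.float64(1.39), 0, 0, 0], [0, np.float64(3.8), np.float64(1.69), 0, 0, 0], [0, np.float64(4.21), np.float64(2.01), 0, 0, 0], [0, np.float64(4.61), np.float64(2.35), 0, 0, 0]]
132 157 [[0, np.float64(0.32), np.float64(0.3), 0, 0, 0], [0, np.float64(0.62), np.float64(0.61), 0, 0, 0], [0, np.float64(0.91), np.float64(0.94), 0, 0, 0], [0, np.float64(1.19), np.float64(1.27), 0, 0, 0], [0, np.float64(1.45), np.float64(1.62), 0, 0, 0], [0, np.float64(1.7), np.float64(1.99), 0, 0, 0], [0, np.float64(1.92), np.float64(2.36), 0, 0, 0], [0, np.float64(2.14), np.float64(2.74), 0, 0, 0], [0, np.float64(2.33), np.float64(3.13), 0, 0, 0], [0, np.float64(2.51), np.float64(3.52), 0, 0, 0]]
```

Call:
servo_tool(
  series=[
    [0,0.13,-0.45,0,0,0],
    [0,0.29,-0.9,0,0,0],
    [0,0.46,-1.34,0,0,0],
    [0,0.66,-1.76,0,0,0],
    [0,0.87,-2.18,0,0,0],
    [0,1.11,-2.59,0,0,0],
    [0,1.36,-2.99,0,0,0],
    [0,1.63,-3.37,0,0,0],
    [0,1.92,-3.75,0,0,0],
    [0,2.23,-4.1,0,0,0],
  ],
)

```text
clock: 4.77
eef_pos: [492.4, -45.8, 103.4]
eef_rot: [-3.133, 0.0, 1.275]
wrist_force: [-28.4, 9.2, 12.4]
finger_gap: 15.1
```

```bash
cat > st.py <<'E'
from h import *
import sys
s=read_state();print(s["clock"],np.round(s["eef_pos"],1),np.round(s["eef_rot"],3),np.round(s["wrist_force"],1),np.round(s["moment"],2),round(s["finger_gap"],1))
x=np.array([.957,-.291,0]);p=s["eef_pos"]-[473.4,-40.1,62.4-0]
print("trap x,z of grasp rel hinge",round(p@x-96.6,1),round(p[2]+25.9,1),"Fx,Fz",round(s["wrist_force"]@x,1))
if len(sys.argv)>1:
    B=camera("side");cv2.imwrite(f"pics/{sys.argv[1]}.png",cv2.resize(B["pixels"][170:270,275:425,::-1],None,fx=5,fy=5,interpolation=cv2.INTER_CUBIC))
E
python3 st.py s3
```

```text
4.7667 [492.4 -45.8 103.4] [-3.133  0.     1.275] [-28.4   9.2  12.4] [ 1.81  5.5  -0.06] 15.1
trap x,z of grasp rel hinge -76.8 66.9 Fx,Fz -29.9
```

View pics/s3.png

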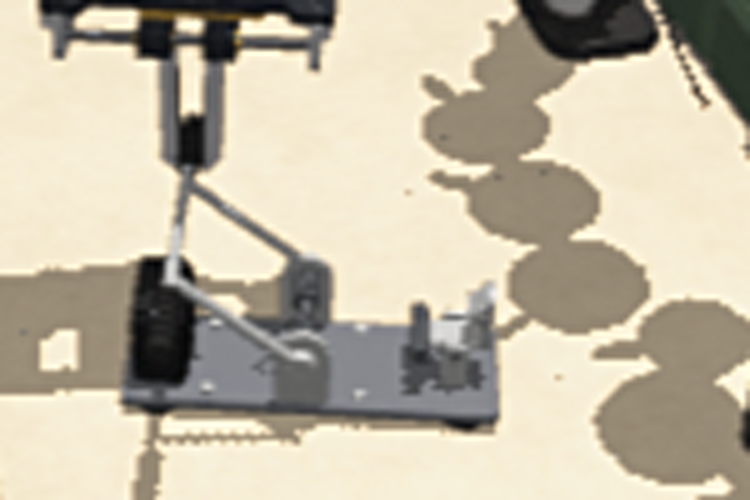

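Call:
servo_tool(
  series=[
    [0,0.2,-0.38,0,0,0],
    [0,0.5,-0.74,0,0,0],
    [0,0.9,-1.08,0,0,0],
    [0,1.33,-1.4,0,0,0],
    [0,1.77,-1.7,0,0,0],
    [0,2.2,-1.97,0,0,0],
    [0,2.65,-2.22,0,0,0],
    [0,3.12,-2.44,0,0,0],
    [0,3.6,-2.64,0,0,0],
    [0,4.1,-2.82,0,0,0],
  ],
)

```text
clock: 5.65
eef_pos: [534.3, -58.7, 133.6]
eef_rot: [-3.141, 0.0, 1.275]
wrist_force: [-11.7, 0.6, 10.4]
finger_gap: 14.8
```

```bash
python3 st.py s4
```

```text
5.65 [534.3 -58.7 133.6] [-3.141  0.     1.275] [-11.7   0.6  10.4] [ 0.25  2.35 -0.01] 14.8
trap x,z of grasp rel hinge -33.0 97.1 Fx,Fz -11.4
```

View pics/s4.png

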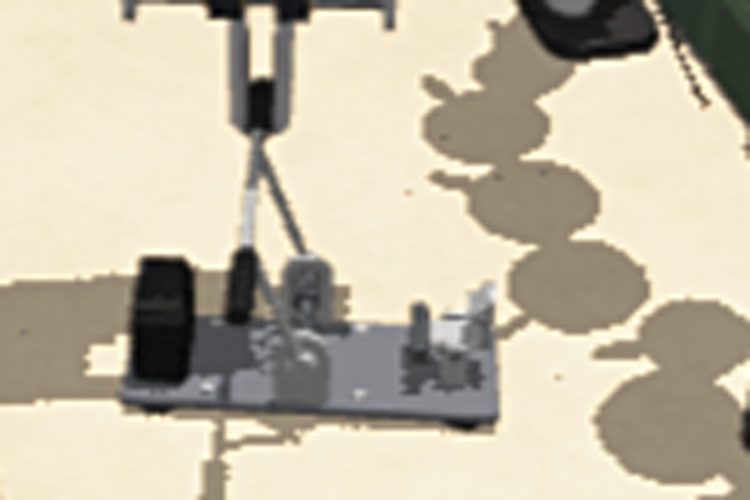

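Call:
servo_tool(
  series=[
    [0,0.5,-0.15,0,0,0],
    [0,1.01,-0.27,0,0,0],
    [0,1.53,-0.37,0,0,0],
    [0,2.04,-0.43,0,0,0],
    [0,2.57,-0.48,0,0,0],
    [0,3.09,-0.49,0,0,0],
    [0,3.61,-0.48,0,0,0],
    [0,4.14,-0.43,0,0,0],
    [0,4.65,-0.37,0,0,0],
    [0,5.17,-0.27,0,0,0],
  ],
)

```text
clock: 6.53
eef_pos: [583.9, -74.1, 135.3]
eef_rot: [-3.141, 0.001, 1.275]
wrist_force: [-8.2, 1.1, 4.8]
finger_gap: 14.7
```

```bash
python3 st.py
```

```text
6.5333 [583.9 -74.1 135.3] [-3.141e+00  1.000e-03  1.275e+00] [-8.2  1.1  4.8] [ 0.26  1.99 -0.  ] 14.7
trap x,z of grasp rel hinge 19.0 98.8 Fx,Fz -8.1
```

Call:
servo_tool(
  series=[
    [0,0.51,0.12,0,0,0],
    [0,1.01,0.27,0,0,0],
    [0,1.5,0.45,0,0,0],
    [0,1.99,0.65,0,0,0],
    [0,2.46,0.87,0,0,0],
    [0,2.92,1.12,0,0,0],
    [0,3.37,1.39,0,0,0],
    [0,3.8,1.69,0,0,0],
    [0,4.21,2.01,0,0,0],
    [0,4.61,2.35,0,0,0],
  ],
)

```text
clock: 7.37
eef_pos: [627.8, -87.6, 111.5]
eef_rot: [-3.141, 0.001, 1.275]
wrist_force: [-9.1, -1.1, 1.3]
finger_gap: 15.0
```

```bash
python3 st.py s5
```

```text
7.3667 [627.8 -87.6 111.5] [-3.141e+00  1.000e-03  1.275e+00] [-9.1 -1.1  1.3] [-0.19  1.84 -0.01] 15.0
trap x,z of grasp rel hinge 65.0 75.0 Fx,Fz -8.4
```

View pics/s5.png

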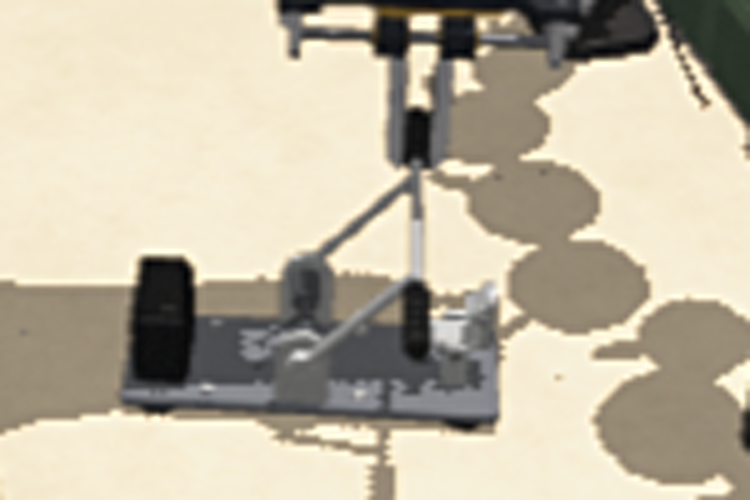

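Call:
servo_tool(
  series=[
    [0,0.32,0.3,0,0,0],
    [0,0.62,0.61,0,0,0],
    [0,0.91,0.94,0,0,0],
    [0,1.19,1.27,0,0,0],
    [0,1.45,1.62,0,0,0],
    [0,1.7,1.99,0,0,0],
    [0,1.92,2.36,0,0,0],
    [0,2.14,2.74,0,0,0],
    [0,2.33,3.13,0,0,0],
    [0,2.51,3.52,0,0,0],
  ],
)

```text
clock: 8.25
eef_pos: [651.9, -95.0, 76.4]
eef_rot: [-3.141, 0.001, 1.275]
wrist_force: [-8.0, -0.5, 3.7]
finger_gap: 15.2
```

```bash
python3 st.py s6
python3 - <<'E'
import numpy as np
a=157
for e in (167,173,179,185):
    f=a+(e-a)*np.arange(1,11)/10
    r=np.radians
    print(a,e,[[round(float(10*(np.cos(r(a))-np.cos(r(p)))),2),round(float(-10*(np.sin(r(p))-np.sin(r(a)))),2)] for p in f],100*np.sin(r(e)));a=e
E
```

```text
8.25 [651.9 -95.   76.4] [-3.141e+00  1.000e-03  1.275e+00] [-8.  -0.5  3.7] [-0.08  1.82  0.02] 15.2
trap x,z of grasp rel hinge 90.2 39.9 Fx,Fz -7.5
157 167 [[0.07, 0.16], [0.13, 0.32], [0.19, 0.49], [0.25, 0.65], [0.31, 0.82], [0.36, 0.98], [0.41, 1.15], [0.45, 1.32], [0.5, 1.49], [0.54, 1.66]] 22.49510543438652
167 173 [[0.02, 0.1], [0.04, 0.2], [0.07, 0.31], [0.09, 0.41], [0.1, 0.51], [0.12, 0.62], [0.14, 0.72], [0.15, 0.82], [0.17, 0.93], [0.18, 1.03]] 12.186934340514755
173 179 [[0.01, 0.1], [0.02, 0.21], [0.03, 0.31], [0.04, 0.42], [0.05, 0.52], [0.06, 0.63], [0.06, 0.73], [0.07, 0.83], [0.07, 0.94], [0.07, 1.04]] 1.7452406437283439
179 185 [[0.0, 0.1], [0.0, 0.21], [0.0, 0.31], [-0.0, 0.42], [-0.0, 0.52], [-0.01, 0.63], [-0.01, 0.73], [-0.02, 0.84], [-0.03, 0.94], [-0.04, 1.05]] -8.715574274765794
```

View pics/s6.png

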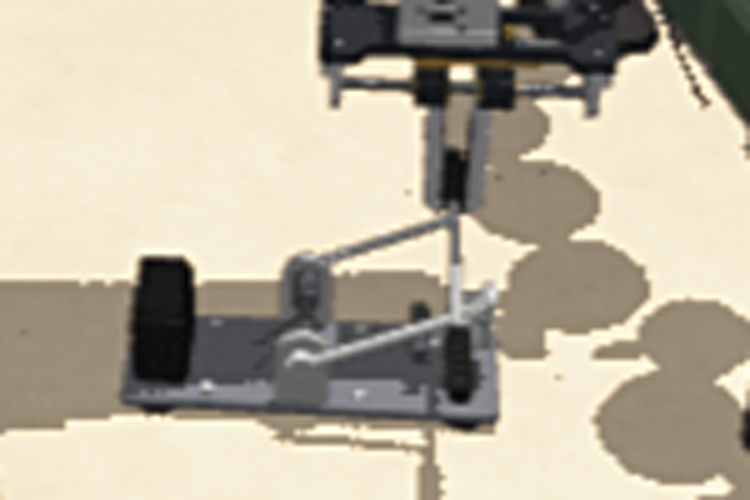

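Call:
servo_tool(
  series=[
    [0,0.05,0.16,0,0,0],
    [0,0.1,0.32,0,0,0],
    [0,0.16,0.49,0,0,0],
    [0,0.21,0.65,0,0,0],
    [0,0.26,0.82,0,0,0],
    [0,0.31,0.98,0,0,0],
    [0,0.36,1.15,0,0,0],
    [0,0.4,1.32,0,0,0],
    [0,0.44,1.49,0,0,0],
    [0,0.48,1.66,0,0,0],
  ],
)

```text
clock: 9.13
eef_pos: [657.3, -96.6, 60.6]
eef_rot: [3.139, 0.0, 1.275]
wrist_force: [-2.9, -2.5, 6.9]
finger_gap: 15.3
```

```bash
python3 st.py
python3 - <<'E'
from h import *
s=read_state()
W=camera("wrist");cv2.imwrite("pics/w7.png",W["pixels"][:,:,::-1])
E
```

```text
9.1333 [657.3 -96.6  60.6] [3.139 0.    1.275] [-2.9 -2.5  6.9] [-0.32  0.81 -0.02] 15.3
trap x,z of grasp rel hinge 95.8 24.1 Fx,Fz -2.1
```

View pics/w7.png

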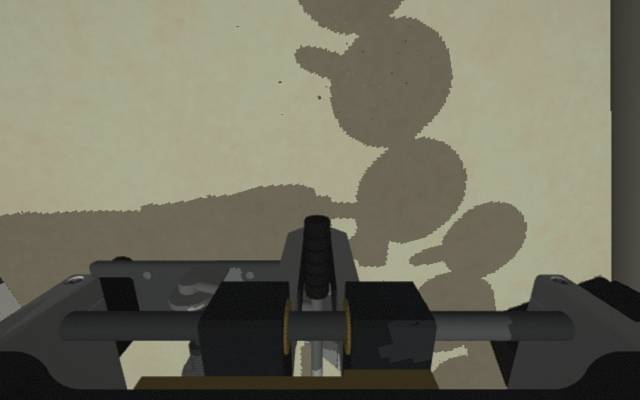

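Call:
servo_tool(
  series=[
    [0,0.02,0.1,0,0,0],
    [0,0.04,0.2,0,0,0],
    [0,0.06,0.3,0,0,0],
    [0,0.08,0.4,0,0,0],
    [0,0.1,0.5,0,0,0],
    [0,0.12,0.6,0,0,0],
    [0,0.13,0.7,0,0,0],
    [0,0.14,0.8,0,0,0],
    [0,0.15,0.9,0,0,0],
    [0,0.16,1.0,0,0,0],
  ],
)

```text
clock: 10.02
eef_pos: [659.4, -97.2, 51.1]
eef_rot: [3.137, 0.0, 1.275]
wrist_force: [0.2, -1.8, 7.4]
finger_gap: 15.2
```

```bash
cat >> st.py <<'E'
    A=camera("scene");a=A["pixels"][175:235,330:420,::-1];b=B["pixels"][205:265,310:400,::-1]
    cv2.imwrite(f"pics/{sys.argv[1]}.png",cv2.resize(np.vstack([a,b]),None,fx=5,fy=5,interpolation=cv2.INTER_CUBIC))
E
python3 st.py s8
```

```text
10.0167 [659.4 -97.2  51.1] [3.137 0.    1.275] [ 0.2 -1.8  7.4] [-0.56  0.29 -0.04] 15.2
trap x,z of grasp rel hinge 98.1 14.6 Fx,Fz 0.7
```

View pics/s8.png

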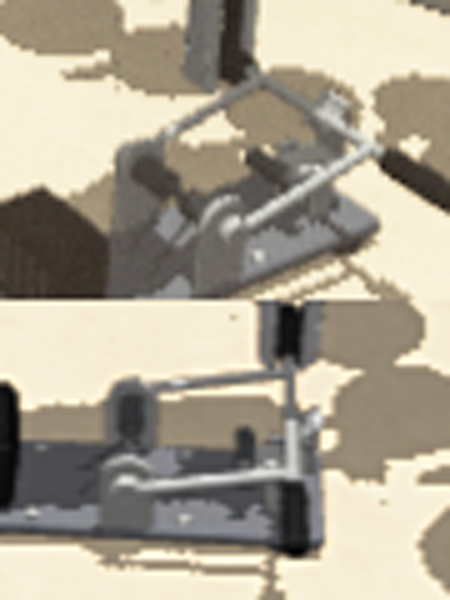

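Call:
servo_tool(
  series=[
    [0,0.01,0.06,0,0,0],
    [0,0.02,0.12,0,0,0],
    [0,0.03,0.18,0,0,0],
    [0,0.03,0.24,0,0,0],
    [0,0.04,0.3,0,0,0],
    [0,0.04,0.36,0,0,0],
    [0,0.05,0.42,0,0,0],
    [0,0.05,0.48,0,0,0],
    [0,0.05,0.54,0,0,0],
    [0,0.05,0.6,0,0,0],
  ],
)

```text
clock: 10.95
eef_pos: [660.3, -97.5, 45.4]
eef_rot: [3.136, 0.0, 1.275]
wrist_force: [1.7, -2.2, 7.9]
finger_gap: 14.7
```

```bash
python3 st.py s9
```

```text
10.95 [660.3 -97.5  45.4] [3.136 0.    1.275] [ 1.7 -2.2  7.9] [-0.57 -0.12 -0.11] 14.7
trap x,z of grasp rel hinge 99.0 8.9 Fx,Fz 2.2
```

View pics/s9.png

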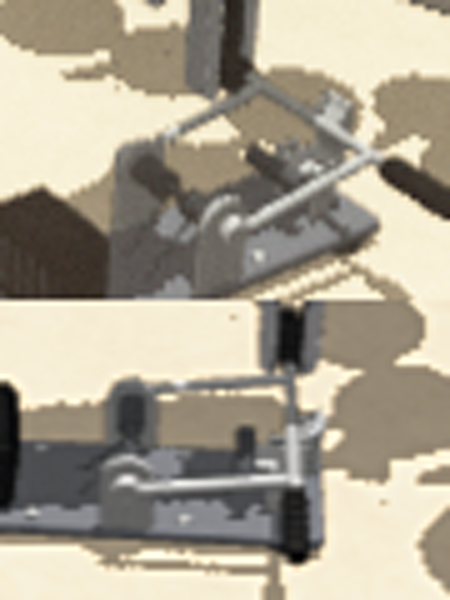

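Call:
servo_tool(
  series=[
    [0,0,0.03,0,0,0],
    [0,0,0.06,0,0,0],
    [0,0,0.09,0,0,0],
    [0,0,0.12,0,0,0],
    [0,0.01,0.15,0,0,0],
    [0,0.01,0.18,0,0,0],
    [0,0.01,0.21,0,0,0],
    [0,0.01,0.24,0,0,0],
    [0,0.01,0.27,0,0,0],
    [0,0.01,0.3,0,0,0],
  ],
)

```text
clock: 11.88
eef_pos: [660.7, -97.6, 42.5]
eef_rot: [3.135, 0.0, 1.275]
wrist_force: [3.1, -4.8, 8.2]
finger_gap: 15.1
```

```bash
python3 st.py s10
```

```text
11.8833 [660.7 -97.6  42.5] [3.135 0.    1.275] [ 3.1 -4.8  8.2] [-0.68 -0.25  0.02] 15.1
trap x,z of grasp rel hinge 99.3 6.0 Fx,Fz 4.4
```

View pics/s10.png

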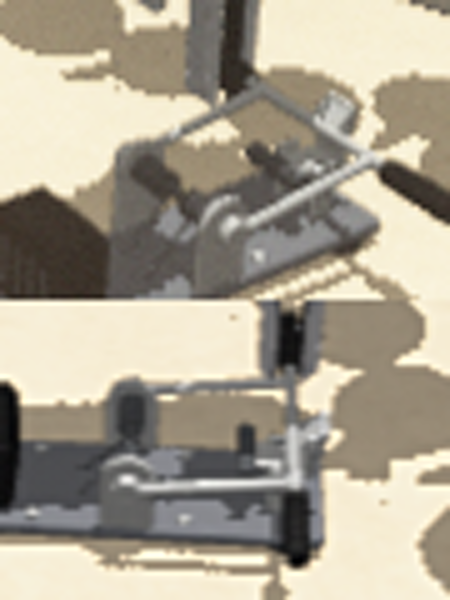

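Call:
servo_tool(
  series=[
    [0,0,0.03,0,0,0],
    [0,0,0.06,0,0,0],
    [0,0.01,0.09,0,0,0],
    [0,0.01,0.12,0,0,0],
    [0,0.02,0.15,0,0,0],
    [0,0.02,0.18,0,0,0],
    [0,0.02,0.21,0,0,0],
    [0,0.03,0.24,0,0,0],
    [0,0.03,0.27,0,0,0],
    [0,0.03,0.3,0,0,0],
  ],
)

```text
clock: 12.82
eef_pos: [661.0, -97.7, 39.5]
eef_rot: [3.135, 0.0, 1.275]
wrist_force: [2.6, -2.8, 8.3]
finger_gap: 14.8
```

```bash
python3 st.py s11
```

```text
12.8167 [661.  -97.7  39.5] [3.135 0.    1.275] [ 2.6 -2.8  8.3] [-0.65 -0.23  0.04] 14.8
trap x,z of grasp rel hinge 99.7 3.0 Fx,Fz 3.3
```

View pics/s11.png

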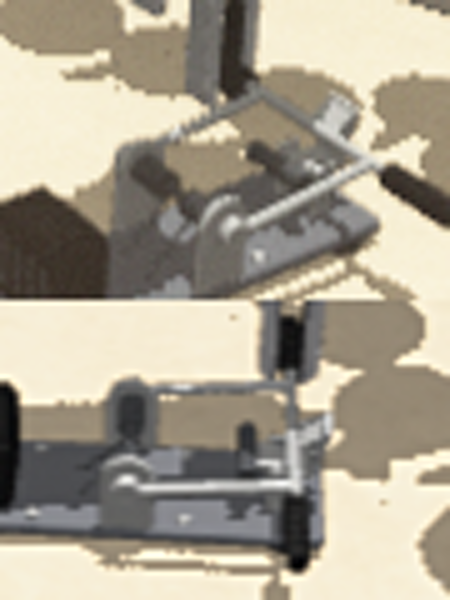

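Call:
servo_tool(
  series=[
    [0,0,0.03,0,0,0],
    [0,0,0.06,0,0,0],
    [0,0,0.09,0,0,0],
    [0,0,0.12,0,0,0],
    [0,0,0.15,0,0,0],
    [0,0,0.18,0,0,0],
    [0,0.01,0.2,0,0,0],
    [0,0.01,0.22,0,0,0],
    [0,0.01,0.24,0,0,0],
    [0,0.01,0.25,0,0,0],
  ],
)

```text
clock: 13.75
eef_pos: [661.2, -97.7, 37.0]
eef_rot: [3.135, 0.0, 1.275]
wrist_force: [3.7, -2.7, 7.4]
finger_gap: 14.9
```

```bash
python3 st.py s12
```

```text
13.75 [661.2 -97.7  37. ] [3.135 0.    1.275] [ 3.7 -2.7  7.4] [-0.7  -0.31 -0.  ] 14.9
trap x,z of grasp rel hinge 99.9 0.5 Fx,Fz 4.3
```

View pics/s12.png

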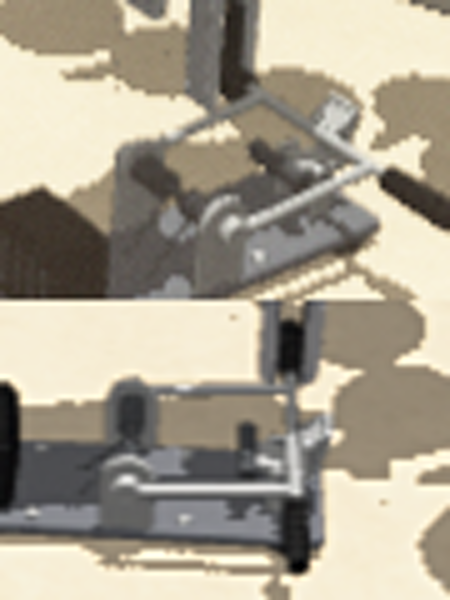

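Run:
```python
import cv2,numpy as np
r=[]
for k in (8,9,10,11,12):
    a=cv2.imread(f"pics/s{k}.png"); r.append(np.hstack([a[70:190,230:390],a[380:500,220:340]]))
r=[cv2.resize(i,None,fx=1,fy=1) for i in r]
cv2.imwrite("pics/cmp.png",cv2.resize(np.vstack(r),None,fx=1,fy=1))
im=np.vstack(r);cv2.imwrite("pics/cmp.png",im);print(im.shape)
```

```text
(600, 280, 3)
```

View pics/cmp.png

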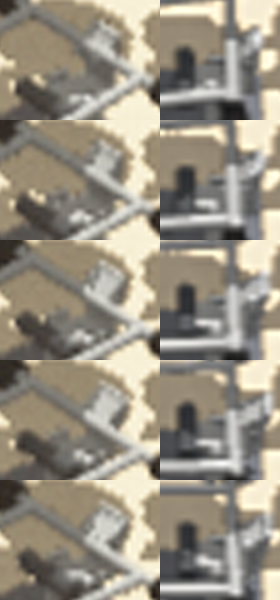

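Call:
servo_tool(
  series=[
    [0,0,-0.05,0,0,0],
    [0,0,-0.1,0,0,0],
    [0,0,-0.15,0,0,0],
    [0,0,-0.2,0,0,0],
    [0,0,-0.24,0,0,0],
    [0,0,-0.28,0,0,0],
    [0,0,-0.3,0,0,0],
    [0,0,-0.3,0,0,0],
    [0,0,-0.3,0,0,0],
    [0,0,-0.3,0,0,0],
  ],
)

```text
clock: 14.68
eef_pos: [660.9, -97.7, 39.6]
eef_rot: [3.136, 0.0, 1.275]
wrist_force: [3.4, -3.4, 4.2]
finger_gap: 15.0
```

```bash
python3 st.py s13
```

```text
14.6833 [660.9 -97.7  39.6] [3.136 0.    1.275] [ 3.4 -3.4  4.2] [-0.8  -0.62 -0.  ] 15.0
trap x,z of grasp rel hinge 99.6 3.1 Fx,Fz 4.2
```

View pics/s13.png

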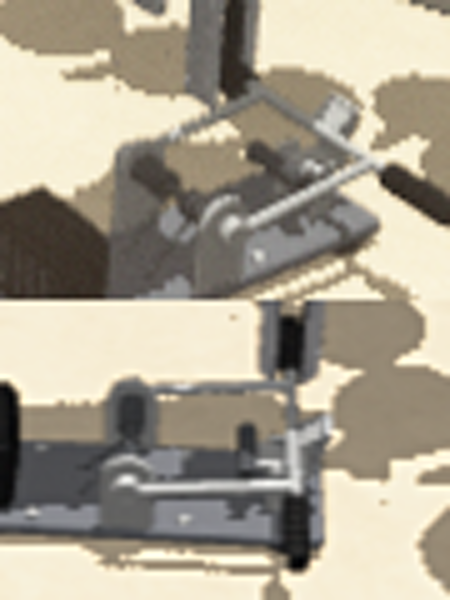

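Call:
servo_tool(
  series=[
    [0,0,0.06,0,0,0],
    [0,0,0.12,0,0,0],
    [0,0,0.18,0,0,0],
    [0,0,0.24,0,0,0],
    [0,0,0.3,0,0,0],
    [0,0.01,0.35,0,0,0],
    [0,0.01,0.4,0,0,0],
    [0,0.01,0.44,0,0,0],
    [0,0.01,0.47,0,0,0],
    [0,0.01,0.5,0,0,0],
  ],
)

```text
clock: 15.62
eef_pos: [661.2, -97.8, 35.0]
eef_rot: [3.135, 0.0, 1.275]
wrist_force: [5.7, -3.8, 6.5]
finger_gap: 14.6
```

```bash
python3 st.py s14;python3 - <<'E'
import cv2,numpy as np
r=[]
for k in (11,12,13,14):
    a=cv2.imread(f"pics/s{k}.png"); r.append(np.hstack([a[70:190,230:390],a[380:500,220:340]]))
cv2.imwrite("pics/cmp2.png",cv2.resize(np.vstack([np.hstack(r[:2]),np.hstack(r[2:])]),None,fx=1.4,fy=2))
E
```

```text
15.6167 [661.2 -97.8  35. ] [3.135 0.    1.275] [ 5.7 -3.8  6.5] [-0.83 -0.62 -0.05] 14.6
trap x,z of grasp rel hinge 99.9 -1.5 Fx,Fz 6.5
```

View pics/cmp2.png

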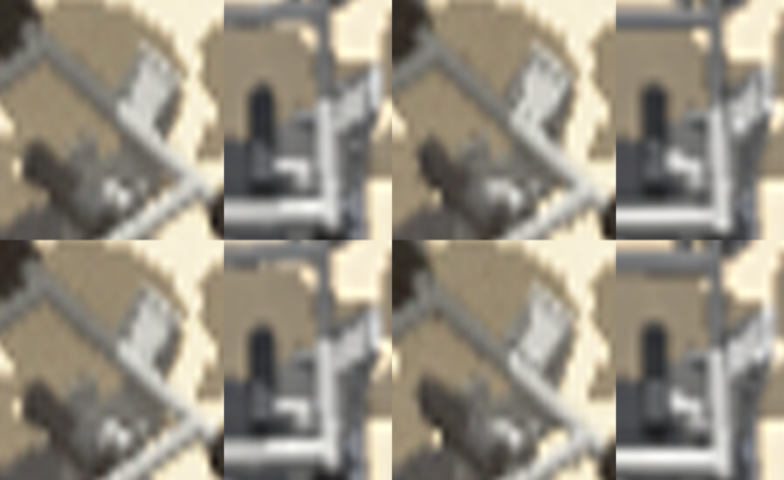

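Call:
servo_tool(
  series=[
    [0,0,0.04,0,0,0],
    [0,0,0.08,0,0,0],
    [0,0,0.12,0,0,0],
    [0,0,0.16,0,0,0],
    [0,0,0.2,0,0,0],
    [0,0,0.23,0,0,0],
    [0,0,0.26,0,0,0],
    [0,0,0.29,0,0,0],
    [0,0,0.3,0,0,0],
    [0,0,0.3,0,0,0],
  ],
)

```text
clock: 16.55
eef_pos: [661.4, -97.8, 31.9]
eef_rot: [3.135, 0.0, 1.275]
wrist_force: [6.0, -4.6, 7.1]
finger_gap: 15.1
```

```bash
python3 st.py s15;cat > cmp.py <<'E'
import cv2,numpy as np,sys
r=[]
for k in sys.argv[2:]:
    a=cv2.imread(f"pics/s{k}.png"); r.append(np.hstack([a[70:190,230:390],a[380:500,220:340]]))
cv2.imwrite(f"pics/{sys.argv[1]}.png",cv2.resize(np.vstack([np.hstack(r[:2]),np.hstack(r[2:])]),None,fx=1.4,fy=2))
E
python3 cmp.py cmp3 9 11 14 15
```

```text
16.55 [661.4 -97.8  31.9] [3.135 0.    1.275] [ 6.  -4.6  7.1] [-0.83 -0.78 -0.08] 15.1
trap x,z of grasp rel hinge 100.1 -4.6 Fx,Fz 7.1
```

View pics/cmp3.png

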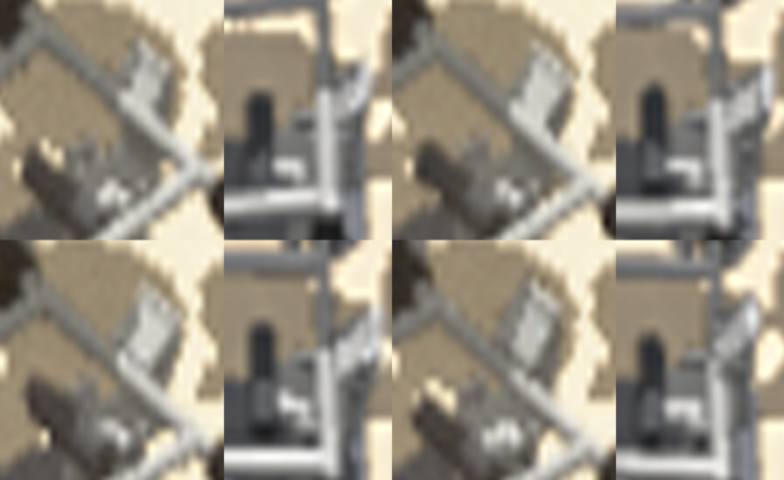

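Call:
servo_tool(
  series=[
    [0,0,-0.04,0,0,0],
    [0,0,-0.08,0,0,0],
    [0,0,-0.12,0,0,0],
    [0,0,-0.16,0,0,0],
    [0,0,-0.2,0,0,0],
    [0,0,-0.24,0,0,0],
    [0,0,-0.28,0,0,0],
    [0,0,-0.32,0,0,0],
    [0,0,-0.35,0,0,0],
    [0,0,-0.35,0,0,0],
  ],
)

```text
clock: 17.48
eef_pos: [661.2, -97.7, 33.3]
eef_rot: [3.136, -0.0, 1.275]
wrist_force: [16.0, -6.5, -11.3]
finger_gap: 15.2
```

```bash
python3 st.py s16; python3 cmp.py cmp4 11 14 15 16
```

```text
17.4833 [661.2 -97.7  33.3] [ 3.136 -0.     1.275] [ 16.   -6.5 -11.3] [-1.1  -2.64 -0.  ] 15.2
trap x,z of grasp rel hinge 99.9 -3.2 Fx,Fz 17.2
```

View pics/cmp4.png

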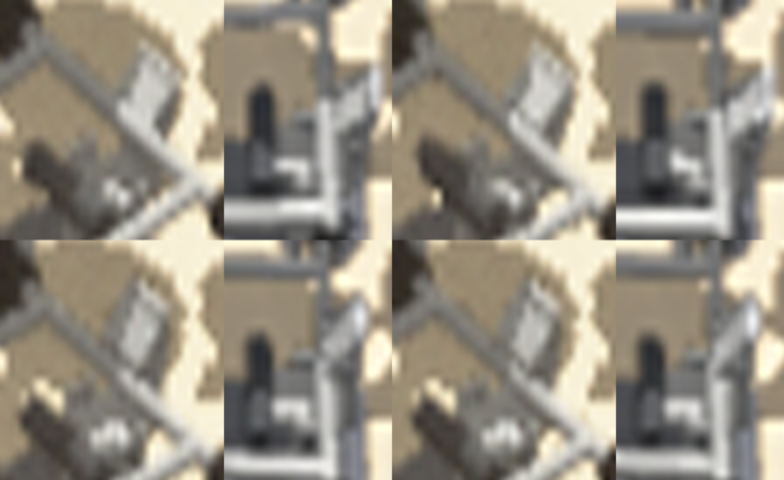

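Call:
servo_tool(
  series=[
    [0,0.01,0.02,0,0,0],
    [0,0.02,0.04,0,0,0],
    [0,0.03,0.06,0,0,0],
    [0,0.04,0.08,0,0,0],
    [0,0.05,0.1,0,0,0],
    [0,0.06,0.11,0,0,0],
    [0,0.06,0.11,0,0,0],
    [0,0.06,0.11,0,0,0],
    [0,0.06,0.11,0,0,0],
    [0,0.06,0.11,0,0,0],
  ],
)

```text
clock: 18.42
eef_pos: [661.3, -97.8, 33.0]
eef_rot: [3.137, 0.0, 1.275]
wrist_force: [7.0, -4.1, -1.5]
finger_gap: 14.9
```

```bash
python3 st.py s17; python3 cmp.py cmp5 14 15 16 17
```

```text
18.4167 [661.3 -97.8  33. ] [3.137 0.    1.275] [ 7.  -4.1 -1.5] [-0.85 -1.09  0.01] 14.9
trap x,z of grasp rel hinge 100.0 -3.5 Fx,Fz 7.9
```

View pics/cmp5.png

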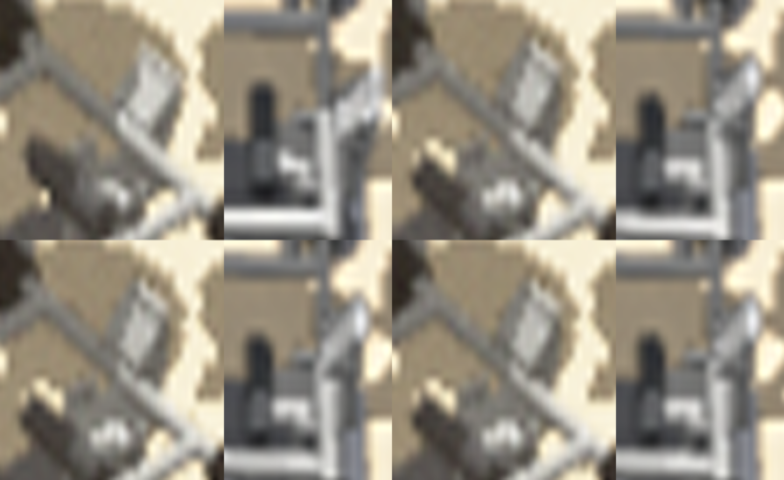

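Call:
servo_tool(
  series=[
    [0,0.02,0,0,0,0],
    [0,0.04,0,0,0,0],
    [0,0.04,0,0,0,0],
    [0,0.04,0,0,0,0],
    [0,0.04,0,0,0,0],
    [0,0.04,0,0,0,0],
    [0,0.04,0,0,0,0],
    [0,0.04,0,0,0,0],
    [0,0.04,0,0,0,0],
    [0,0.04,0,0,0,0],
  ],
  grip_force=3,
)

```text
clock: 19.35
eef_pos: [661.3, -97.4, 33.1]
eef_rot: [3.138, -0.0, 1.275]
wrist_force: [4.6, -2.5, 2.6]
finger_gap: 15.7
```

```bash
python3 st.py s18
```

```text
19.35 [661.3 -97.4  33.1] [ 3.138 -0.     1.275] [ 4.6 -2.5  2.6] [-0.45 -0.92 -0.03] 15.7
trap x,z of grasp rel hinge 99.9 -3.4 Fx,Fz 5.1
```

Call:
servo_tool(
  series=[
    [0,0,0,0,0,0],
    [0,0,0,0,0,0],
    [0,0,0,0,0,0],
    [0,0,0,0,0,0],
    [0,0,0,0,0,0],
    [0,0,0,0,0,0],
    [0,0,0,0,0,0],
    [0,0,0,0,0,0],
    [0,0,0,0,0,0],
    [0,0,0,0,0,0],
  ],
  gripper=4,
)

```text
clock: 20.28
eef_pos: [660.1, -97.1, 31.9]
eef_rot: [-3.142, 0.0, 1.275]
wrist_force: [0.0, 0.2, 0.7]
finger_gap: 39.9
```

```bash
python3 st.py s19
python3 - <<'E'
from h import *
cv2.imwrite("pics/w19.png",camera("wrist")["pixels"][:,:,::-1])
E
```

```text
20.2833 [660.1 -97.1  31.9] [-3.142  0.     1.275] [0.  0.2 0.7] [-0.06  0.1   0.02] 39.9
trap x,z of grasp rel hinge 98.6 -4.6 Fx,Fz -0.0
```

View pics/s19.png

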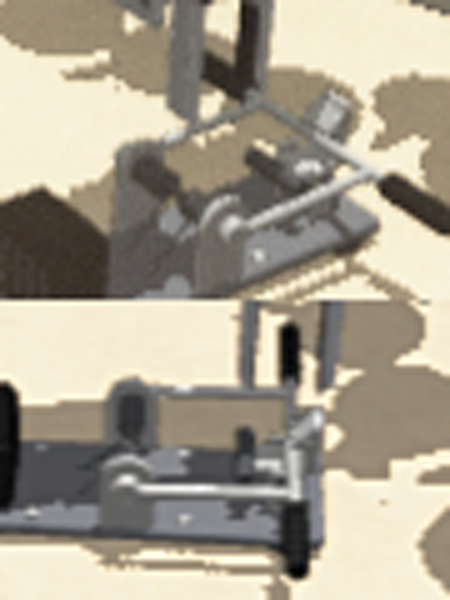

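View pics/w19.png

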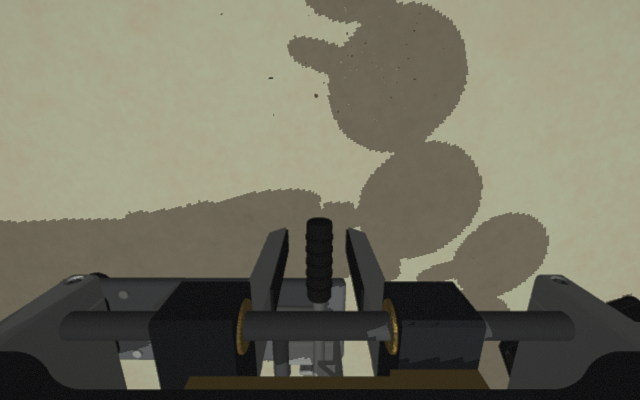

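Call:
servo_tool(
  series=[
    [0,0,-0.5,0,0,0],
    [0,0,-1.2,0,0,0],
    [0,0,-2.2,0,0,0],
    [0,0,-3.5,0,0,0],
    [0,0,-5,0,0,0],
    [0,0,-6.8,0,0,0],
    [0,0,-8.8,0,0,0],
    [0,0,-10.8,0,0,0],
    [0,0,-12,0,0,0],
    [0,0,-12.5,0,0,0],
  ],
)

```text
clock: 21.27
eef_pos: [660.8, -97.2, 160.2]
eef_rot: [3.138, -0.0, 1.275]
wrist_force: [-0.2, -0.4, -0.8]
finger_gap: 40.3
```

Call:
servo_tool(
  series=[
    [0,0,-0.5,0,0,0],
    [0,0,-1,0,0,0],
    [0,0,-1,0,0,0],
    [0,0,-1,0,0,0],
    [0,0,-1,0,0,0],
    [0,0,-1,0,0,0],
    [0,0,-1,0,0,0],
    [0,0,-1,0,0,0],
    [0,0,-1,0,0,0],
    [0,0,-1,0,0,0],
  ],
)

```text
clock: 22.1
eef_pos: [660.1, -97.0, 166.9]
eef_rot: [-3.141, 0.0, 1.275]
wrist_force: [0.1, 0.3, -0.3]
finger_gap: 39.7
```

```bash
python3 st.py s20
python3 - <<'E'
from h import *
cv2.imwrite("pics/side20.png",camera("side")["pixels"][:,:,::-1])
E
```

```text
22.1 [660.1 -97.  166.9] [-3.141  0.     1.275] [ 0.1  0.3 -0.3] [-0.08  0.09  0.01] 39.7
trap x,z of grasp rel hinge 98.6 130.4 Fx,Fz 0.0
```

View pics/s20.png

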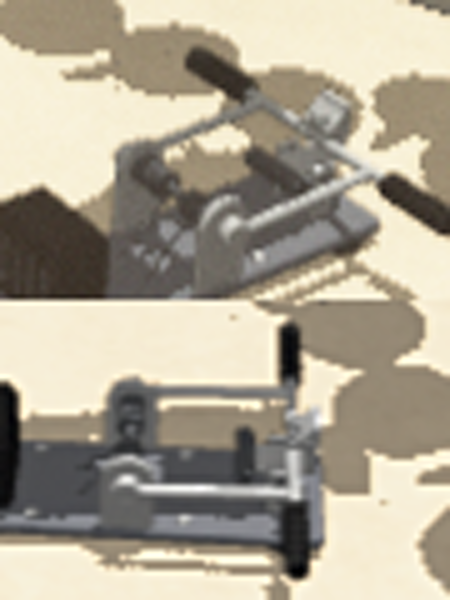

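View pics/side20.png

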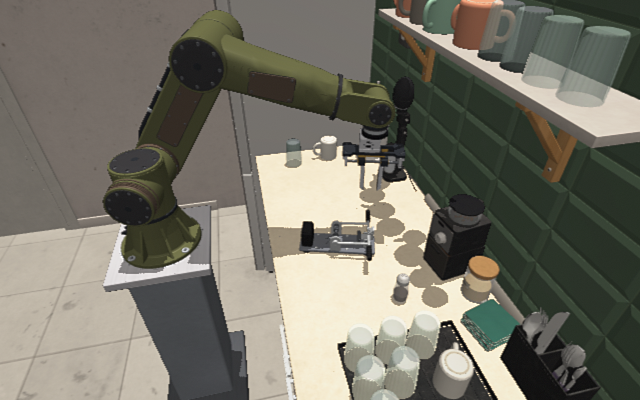

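The pictures show the arm held at the catch with the hook over the bar. The gripper is well clear, and the glass (293,152), mug (327,148) and shaker (401,288) stand where they did at the start.

Run:
```python
from cell import *
print(sign_off())
```

```text
the job is handed in; nothing more can be done
None
```

The mousetrap is set and the job was handed in at 22 s of the 67 s allowed; `sign_off` gives no verdict.

- **Drawing over:** I pinched the left grip at 40 N and drew the arm over the top in steps. Partway up, the sideways wrist force reached about 30 N because my arc was slightly off. I shifted the path and it fell to about 11 N.
- **Finding the hook:** I lowered the bar at 4–12 mm/s near the catch. A first test lift at about 0.5 mm above hinge level showed it was not hooked, since the hook was still leaning back on its ramp. About 4.6 mm below hinge level the pictures showed the hook fall forward.
- **Confirming the hold:** Lifting gently then turned the vertical wrist force from +7 N to −11 N, so the hook was holding the bar. I eased off to about −1.5 N, dropped the grip to 3 N, opened the fingers and went straight up.

**Last checks:** with the gripper 130 mm clear and the wrist forces near zero, the scene and side pictures show the arm held by the hook, about 2 s after I let go. By eye in the side picture, the mug, glass and shaker stand where they were; I did not measure their positions again.

**Disagreement:** the wrist camera and the two fixed cameras differed by about 4 mm on where the bar lay. I aimed between the two and corrected by force during the pull.

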